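Run the yard gate from the control panel

ROBOT

A 7-joint arm with a two-finger parallel gripper is mounted at the origin on a cart in front of the work surface, level with it; the furniture and walls round the work are solid. World frame = base frame: x ahead of the robot, y to its left, z up, the work surface at z = 0. Lengths are in m, angles in rad, forces in N, time in s.
With the tool pointing down it reaches from about 0.425 to 0.875 m from the base axis. Payload 4.7 kg.
Tool frame: the origin (TCP) lies between the finger pads; the fingertips stand ctrl.tip_reach ahead of it and the grasp point (between the pads) lies 5 mm behind it (ctrl.tip_reach is the distance from the TCP to the fingertips, in m); z points along the fingers, y is the direction in which the jaws open and shut (so a half turn about z gives the same grasp; the last joint's range is limited). The gripper opens to 87 mm and grips with 3 to 60 N. Pads are 19 mm wide; open, the fingers measure 117 mm over their backs; the gripper's body (75 mm by 190 mm) begins 51 mm behind the grasp point.
Start: joints at [1.168, 0.321, -0.07, 1.45, 0.023, 1.371, -0.057], TCP at [0.263, -0.594, 0.237] pointing down, gripper open.
Joint ranges: [-2.86, 2.86], [-0.3, 2.09], [-1.38, 1.24], [0.06, 2.45], [-1.56, 4.7], [0.09, 2.05], [-2.69, 2.69]. Speed limits (rad/s): [2.57, 2.57, 3.14, 3.14, 3.14, 3.14, 3.14].

INTERFACE

Orientations are given as a rotation vector (axis times angle).
In Python, from bench import ctrl gives the robot as it stands.
- The arm moves only by the shell command python3 -m handwheel 'ROWS' [FORCE]. ROWS is JSON, a list of rows, each a list of 7 numbers: the shift along the tool's x, y, z in mm, then the turn, a rotation vector about the tool's x, y, z in rad, then the gripper's target within -1 to 1 (shut at 1, half-way at 0, fully open at -1). In form: [[dx, dy, dz, ax, ay, az, grip], ...]. A call has 1 to 12 rows; each row is the pose to reach, as a shift and turn from the pose commanded when the call began, along the tool's axes at that moment; what a row does not reach only later rows make up. A row lasts 1/8 s, in which the tool goes at most 62.5 mm and 10.7 degrees, less where a joint would pass 70% of its speed; a pose out of reach is approached as far as the arm can. A call with a gripper value outside its range is refused whole. The fingers move at their own pace and stop on an object; FORCE is the grip in N (left out, the last holds). Time passes only in rows, so rows that repeat a pose let the fingers close. It gives the time, the measured TCP pose, the force and the opening at its end, in the units of the state.
- ctrl.get_state(): the state, without advancing time (a new reading comes with each control period).
- ctrl.get_image(name): name is "side" or "top" or "wrist"; returns the picture (420x560x3 uint8, red, green, blue); there is no depth.
- ctrl.camera_model(name): a dict with "mtx" (3x3 intrinsics, pixels), "xyz" and "orientation" of the camera in the world. Camera axes: x right, y up, looking along -z (the intrinsics and any distortion apply to the point x, -y, -z); pixel columns grow to the right and rows downward; lengths in m; the calibration is good to about 2 mm. A picture is of the moment at which its call begins: read the wrist's pose just before it. camera_model takes no time and is no camera call; for the wrist camera it gives the pose at the moment of the call.
- ctrl.close_job(): hands the job in, once; it reports no verdict.
The state is a dict: "time": time; "joint_positions": joint angles; "qd": joint speeds; "joint_torque": joint torques, N m; "position": TCP position; "tool_rot": TCP orientation; "ft_force": force on the tool from outside, world axes, zero at the start; "torque": the same for the moment, N m; "grip_width": opening from 0.0 (shut) to 1.0 (fully open).
Only numpy, scipy, OpenCV 4.12 (cv2) and the standard library are available. Lean on these libraries where they do the work, as an engineer would, in place of code of your own. Each camera call takes 0.05 s, during which the arm holds its last target.

TASK

Open the yard gate from the control panel with closed fingers, in this order: tip the rocker switch fully over by pressing down its raised end, press the square key fully in so that it stays in, then press the wide mushroom button fully down and keep it down; finish while still holding it down. Leave the small round button (the alarm) alone, and do not pick up or shift the fob and the hand stamp on the panel's ledge, the mug or the pen cup.

Things in the scene. Friction and masses are not known exactly. Their poses are not given: they have to be found in the camera images.
- panel: Fixed gate control panel: aluminium plate 10 mm thick, 160 mm wide (y), from x = -128 to +80 mm. Origin on the cabinet top, at the middle of four module places (x, y = +-38 mm); x points from the bare front ledge to the rear row, z up; turned up to 0.3 rad. Clutter up to 55 mm high lies in front of it and a fixed upright sign about 0.3 m tall stands to its right.
- rocker_module: A 62 x 62 mm grey box, 30 mm high, fixed on the panel plate in any of its four places (two rows of two, 76 mm apart), turned as the panel is; origin at the centre of its underside, 10 mm above the cabinet top, x toward the panel's rear row. It carries the rocker switch.
- key_module: A 62 x 62 mm grey box, 30 mm high, fixed on the panel plate in any of its four places (two rows of two, 76 mm apart), turned as the panel is; origin at the centre of its underside, 10 mm above the cabinet top, x toward the panel's rear row. It carries the square key.
- mushroom_module: A 62 x 62 mm grey box, 30 mm high, fixed on the panel plate in any of its four places (two rows of two, 76 mm apart), turned as the panel is; origin at the centre of its underside, 10 mm above the cabinet top, x toward the panel's rear row. It carries the mushroom button.
- alarm_module: A 62 x 62 mm grey box, 30 mm high, fixed on the panel plate in any of its four places (two rows of two, 76 mm apart), turned as the panel is; origin at the centre of its underside, 10 mm above the cabinet top, x toward the panel's rear row. It carries the small round button.
- rocker (a joint): Rocker switch: black paddle, 52 mm long (panel x) by 36 mm wide, of two faces 26 mm long meeting in a shallow V over its pivot at the module's centre, 47 mm above the cabinet top. At 0 (off) the near face is level, its top 50 mm above the cabinet top, and the far end (+x) stands raised by 8 mm; at 0.32 rad (fully over, on) the far face is level at 50 mm and the near end is raised. Stays where it is left; needs about 3 N at the raised end.
- rocker_press (a point): Point on the top of the rocker's far (at first raised) face, 19 mm out from the pivot; moves with the paddle, and sinks about 6 mm as it goes over.
- square_key (a joint): Square key: black cap 28 x 28 mm, top 54 mm above the cabinet top when out. 0 = out, 0.007 m = fully in; no spring, it stays in where it is left. Needs about 4 N.
- square_key_top (a point): Centre of the top of the square key; moves with it.
- mushroom (a joint): Mushroom button: black round head 40 mm across on an 18 mm stem, top 66.5 mm above the cabinet top when released. 0 = released, 0.008 m = fully down; springs back, 2 N to start and 6 N at full travel.
- mushroom_top (a point): Centre of the top of the mushroom head; moves with it.
- small_button (a joint): Small round alarm button: black, 18 mm across, top 50 mm above the cabinet top. 0 = released, 0.005 m = fully down; springs back. To be left alone.
- small_button_top (a point): Centre of the top of the small round button.
- fob: Bystander, loose: black gate remote fob, 26 x 64 x 14 mm, lying on the panel's front ledge; origin at the centre of its underside.
- stamp: Bystander, loose: hand stamp with a ball knob, 27 mm across and 76 mm tall, standing on the panel's front ledge; origin at the centre of its underside.
- mug: Bystander, loose: mug, 82 mm across, 91 mm high, at the back right; origin at the centre of its underside.
- pen_cup: Bystander, loose: empty pen cup, 103 mm across, 122 mm high, at the back right; origin at the centre of its underside.

How it is judged:
On the way, in this order (a step that is already met when the one before it is completed fails the run):
1. the rocker is tipped over (value of joint rocker above 0.28 rad), for 0.1 s.
2. the square key is pressed in (value of joint square_key above 0.0055 m), for 0.1 s.
3. the mushroom button is held down by the fingers (value of joint mushroom above 0.006 m and contact force between the fingers and mushroom above 1 N), for 0.3 s.
At the end, for the whole second after the job is handed in: Rocker over (above 0.28 of 0.32 rad), square key in (above 5.5 of 7 mm), mushroom button kept down by the fingers (above 6 of 8 mm, more than 1 N) through the last second, alarm button not pressed, fob, stamp, mug and pen cup within 30 mm of where they stood (all of step 3 and value of joint rocker above 0.28 rad and value of joint square_key above 0.0055 m and value of joint small_button below 0.002 m); the arm keeps its last pose, push and grip.
It fails at once if the small round alarm button is pressed (value of joint small_button above 0.002 m).
It fails at once if the square key is pressed before the rocker is over (value of joint square_key above 0.003 m and value of joint rocker below 0.25 rad).
It fails at once if the mushroom button is pressed before the square key is in (value of joint mushroom above 0.003 m and value of joint square_key below 0.005 m).
It fails at once if the fob, stamp, mug or pen cup is shifted by more than 30 mm or picked up (distance of any of fob, stamp, mug, pen_cup from where it was at the start of the episode above 0.03 m).
It also fails if it takes over 38 s, if anything falls off the work surface, if the arm or the gripper's body presses on something with over 40 N, if the wrist force passes 120 N, or if a joint passes its speed limit or range.

## Working session

There is one attempt and no reset: what is moved stays moved. The work goes in short steps, Python scripts to look and compute and a shell command to move; the robot and the scene stay as the last step left them, time stands still between calls to the robot, and variables do not carry over. Pictures are saved under pics/ and viewed, and the job is handed in when it is done.

```bash
ls; mkdir -p pics; python3 - <<'E'
from bench import ctrl
import cv2,json,numpy as np
s=ctrl.get_state()
print({k:np.round(v,4).tolist() for k,v in s.items()}, ctrl.tip_reach)
for n in ["side","top","wrist"]:
    print(n,{k:np.round(v,4).tolist() for k,v in ctrl.camera_model(n).items() if not isinstance(v,str)})
    cv2.imwrite(f"pics/{n}0.png",ctrl.get_image(n)[:,:,::-1])
E
```

```text
pics
{'time': 0.0, 'joint_positions': [1.1681, 0.3218, -0.0701, 1.4517, 0.0226, 1.3708, -0.0569], 'qd': [-0.0018, 0.0013, -0.0009, 0.0001, -0.001, -0.0002, -0.0007], 'joint_torque': [0.0005, -49.1289, -0.4032, -31.2527, -0.0637, 0.0437, 0.0002], 'position': [0.2629, -0.5939, 0.2355], 'tool_rot': [-3.0718, -0.6495, 0.0008], 'ft_force': [-0.0396, -0.0489, 0.1775], 'torque': [-0.0362, -0.0061, 0.0392], 'grip_width': 1.0002} 0.014
side {'mtx': [[534.6927, 0.0, 287.3681], [0.0, 534.6927, 208.1032], [0.0, 0.0, 1.0]], 'xyz': [0.2466, 0.6828, 0.6804], 'orientation': [0.2691, -1.1694, -2.5071]}
top {'mtx': [[457.7056, 0.0, 279.3213], [0.0, 457.7056, 211.5042], [0.0, 0.0, 1.0]], 'xyz': [0.4931, 0.051, 0.9323], 'orientation': [0.056, -0.0536, -1.5803]}
wrist {'mtx': [[324.829, 0.0, 275.8479], [0.0, 324.829, 212.0976], [0.0, 0.0, 1.0]], 'xyz': [0.3352, -0.5627, 0.3839], 'orientation': [-0.2568, 0.1681, -1.1453]}
```

View pics/top0.png

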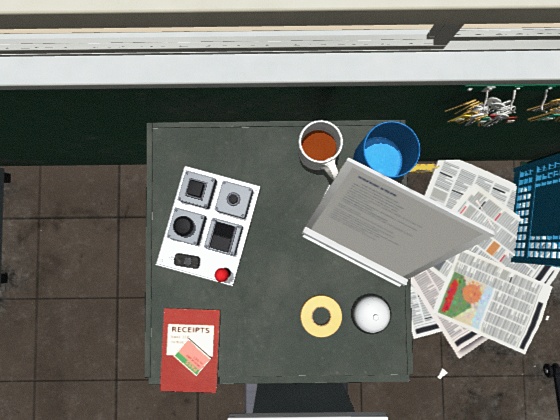

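View pics/side0.png

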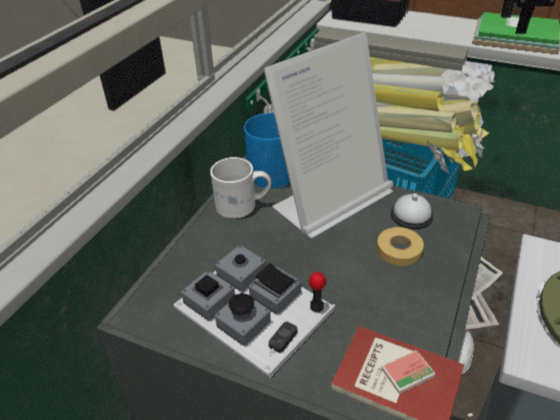

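View pics/wrist0.png

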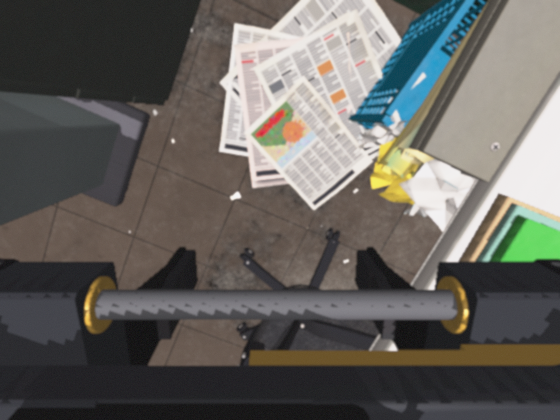

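The top view shows the panel with key at (197,187), alarm at (235,198), mushroom at (183,226), rocker at (222,237), fob at (186,261) and red stamp at (222,275). The sign stands to the right at about (395,220), with the mug and cup behind it. Next I'll measure the panel's pose.

```bash
cat > h.py <<'E'
import cv2,numpy as np
from bench import ctrl
from scipy.spatial.transform import Rotation as R
def ray(m,u,v):
    d=np.linalg.inv(np.array(m["mtx"]))@[u,v,1.]; d=np.array([d[0],-d[1],-d[2]])
    return np.array(m["xyz"]),R.from_rotvec(m["orientation"]).as_matrix()@d
def onz(m,u,v,z):
    o,d=ray(m,u,v); return o+d*(z-o[2])/d[2]
def proj(m,p):
    q=R.from_rotvec(m["orientation"]).as_matrix().T@(np.array(p)-m["xyz"]); q=np.array([q[0],-q[1],-q[2]])
    q=np.array(m["mtx"])@(q/q[2]); return q[:2]
E
python3 - <<'E'
from h import *
print([k for k in ctrl.camera_model("top")])
for n,box,zz in [("top",(150,160,265,290),None),("side",(160,235,345,370),None)]:
    im=cv2.imread(f"pics/{n}0.png"); m=ctrl.camera_model(n)
    hsv=cv2.cvtColor(im,cv2.COLOR_BGR2HSV)
    x0,y0,x1,y1=box
    big=im[y0:y1,x0:x1]
    cv2.imwrite(f"pics/{n}0z.png",cv2.resize(big,None,fx=4.3,fy=4.3,interpolation=cv2.INTER_CUBIC)[:600,:800])
    mask=np.zeros(im.shape[:2],np.uint8); mask[y0:y1,x0:x1]=((hsv[...,2]>190)&(hsv[...,1]<50))[y0:y1,x0:x1]*255
    c=cv2.findContours(mask,cv2.RETR_EXTERNAL,cv2.CHAIN_APPROX_NONE)[0]
    c=max(c,key=cv2.contourArea)
    r=cv2.minAreaRect(c); print(n,r,np.round(cv2.boxPoints(r),1).tolist())
    P=[onz(m,*p,0.01)[:2] for p in cv2.boxPoints(r)]
    print(np.round(P,4).tolist())
    # rect in plane
    w=np.array([onz(m,*p[0],0.01)[:2] for p in c],np.float32)*1000
    r=cv2.minAreaRect(w); print(r)
E
```

```text
['mtx', 'xyz', 'orientation']
top ((207.80657958984375, 225.19627380371094), (79.27610778808594, 103.36405944824219), 15.5241117477417) [[155.8000030517578, 264.3999938964844], [183.39999389648438, 164.8000030517578], [259.79998779296875, 186.0], [232.1999969482422, 285.6000061035156]]
[[0.4538, 0.3009], [0.6548, 0.2463], [0.6097, 0.0911], [0.4101, 0.1478]]
((531.8414916992188, 196.1477508544922), (159.48802185058594, 207.51451110839844), 74.14236450195312)
side ((251.60366821289062, 332.932861328125), (76.19775390625, 145.88003540039062), 83.6598129272461) [[174.89999389648438, 303.1000061035156], [319.8999938964844, 287.0], [328.29998779296875, 362.70001220703125], [183.3000030517578, 378.8999938964844]]
[[0.6533, 0.2389], [0.4482, 0.1166], [0.385, 0.2485], [0.5659, 0.353]]
((534.21240234375, 194.3829345703125), (157.11712646484375, 202.2515411376953), 74.11813354492188)
```

View pics/top0z.png

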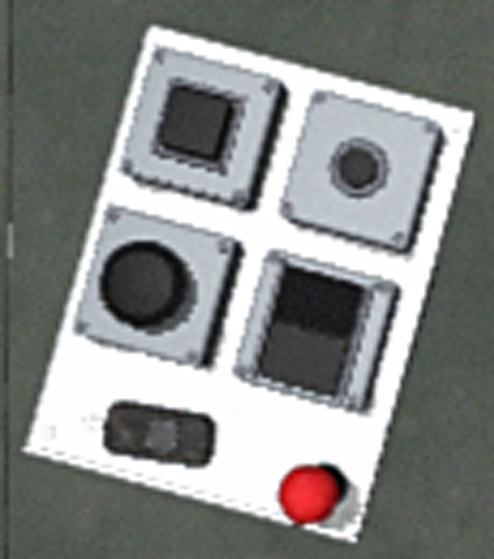

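View pics/side0z.png

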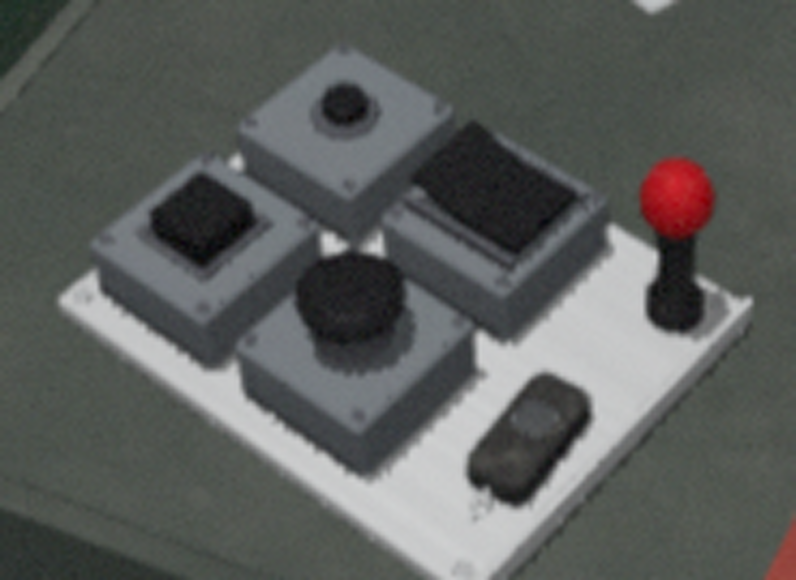

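```bash
cat >> h.py <<'E'
PSI=np.deg2rad(74.14-90); c,s=np.cos(PSI),np.sin(PSI); RP=np.array([[c,-s],[s,c]])
O=np.array([.53184,.19615])+RP@[.024,0]
def P(x,y,z): return np.r_[O+RP@[x,y],z]
PTS=dict(key=P(.038,.038,.054),mush=P(-.038,.038,.0665),alarm=P(.038,-.038,.05),rockpiv=P(-.038,-.038,.05),rpress=P(-.019,-.038,.056))
E
python3 - <<'E'
from h import *
print(PSI,O,{k:v.round(4).tolist() for k,v in PTS.items()})
for n,(x0,y0,x1,y1) in [("top",(150,160,265,290)),("side",(160,235,345,370))]:
    im=cv2.imread(f"pics/{n}0.png")[y0:y1,x0:x1]; m=ctrl.camera_model(n)
    im=cv2.resize(im,None,fx=4.3,fy=4.3,interpolation=cv2.INTER_CUBIC)
    for k,p in PTS.items():
        u=(proj(m,p)-[x0,y0]+.5)*4.3; cv2.drawMarker(im,tuple(int(a) for a in u),(0,255,0),0,14,1); print(n,k,proj(m,p).round(1))
    for a in (-.038,.038):
      for b in (-.038,.038):
        q=[ (proj(m,P(a+i,b+j,.04))-[x0,y0]+.5)*4.3 for i,j in((.031,.031),(.031,-.031),(-.031,-.031),(-.031,.031))]
        cv2.polylines(im,[np.int32(q)],True,(0,255,255),1)
    cv2.imwrite(f"pics/{n}0c.png",im[:600,:800])
E
```

```text
-0.27680921936630065 [0.55492638 0.18959109] {'key': [0.6019, 0.2158, 0.054], 'mush': [0.5288, 0.2365, 0.0665], 'alarm': [0.5811, 0.1427, 0.05], 'rockpiv': [0.508, 0.1634, 0.05], 'rpress': [0.5263, 0.1582, 0.056]}
top key [194.3 187.9]
top mush [182.  225.6]
top alarm [232.4 198.4]
top rockpiv [221.7 236.3]
top rpress [224.  226.7]
side key [206.4 283.9]
side mush [241.1 302. ]
side alarm [239.8 258.7]
side rockpiv [274.7 279.7]
side rpress [265.5 271.7]
```

View pics/top0c.png

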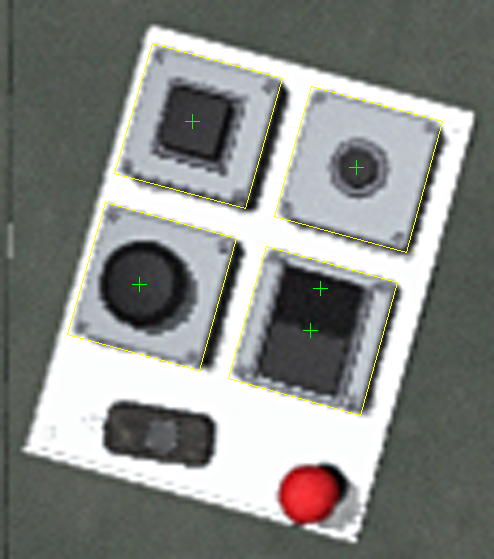

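View pics/side0c.png

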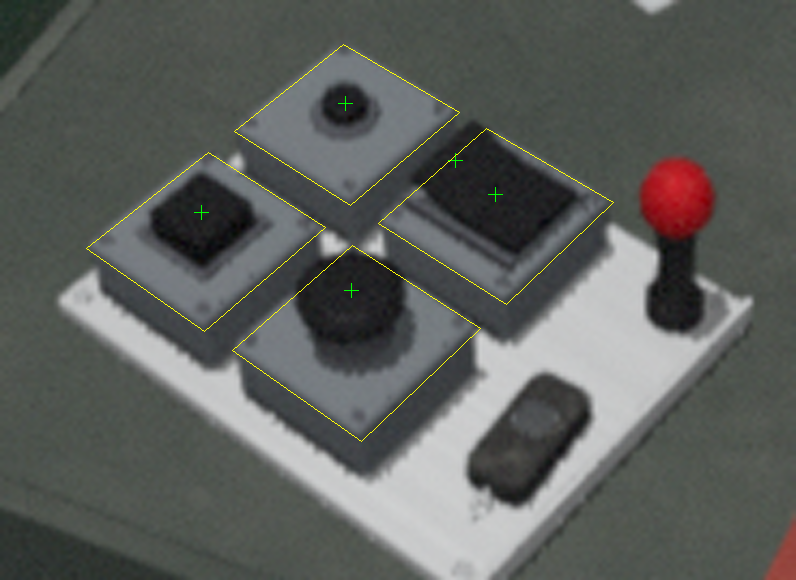

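The projected points sit on their targets in both views, within about 1–2 mm. Before routing the arm I'll locate the sign.

```bash
python3 - <<'E'
from h import *
m=ctrl.camera_model("top")
for p in [(304,232),(406,285)]: print(onz(m,*p,0.0).round(3))
for p in [(342,162),(495,236)]: print([onz(m,*p,z).round(3).tolist() for z in(.28,.3)])
m=ctrl.camera_model("side")
for p in [(303,226),(393,188)]: print('s',onz(m,*p,0.0).round(3))
for p in [(268,72),(368,38)]: print('s',[onz(m,*p,z).round(3).tolist() for z in(.28,.3)])
print("cup",onz(ctrl.camera_model("top"),388,150,.122).round(3),"mug",onz(ctrl.camera_model("top"),321,140,.09).round(3))
E
```

```text
[0.516 0.002 0.   ]
[ 0.407 -0.202  0.   ]
[[0.609, -0.039, 0.28], [0.606, -0.036, 0.3]]
[[0.501, -0.255, 0.28], [0.5, -0.245, 0.3]]
s [ 0.536 -0.024  0.   ]
s [ 0.408 -0.204  0.   ]
s [[0.62, -0.073, 0.28], [0.601, -0.036, 0.3]]
s [[0.505, -0.272, 0.28], [0.492, -0.224, 0.3]]
cup [ 0.658 -0.144  0.122] mug [ 0.685 -0.027  0.09 ]
```

```bash
python3 -m handwheel '[[0,0,-40,0,0,0,1],[0,0,-90,0,0,0,1],[0,0,-140,0,0,-0.1,1],[0,0,-180,0,0,-0.25,1],[0,0,-200,0,0,-0.4,1],[0,0,-210,0,0,-0.55,1],[0,0,-215,0,0,-0.6,1],[0,0,-215,0,0,-0.6,1]]' 30
cat >> h.py <<'E'
def delta(target,yaw=np.pi+PSI):
    "shift/turn from measured pose to TCP target with tool down and tool-x heading yaw, tool axes"
    st=ctrl.get_state(); A=R.from_rotvec(st["tool_rot"]).as_matrix()
    c,s=np.cos(yaw),np.sin(yaw); G=np.array([[c,s,0],[s,-c,0],[0,0,-1]])
    print("d mm",(A.T@(np.array(target)-st["position"])*1000).round(1),"turn",R.from_matrix(A.T@G).as_rotvec().round(3),"pos",st["position"].round(4) if hasattr(st["position"],"round") else st["position"],"t",st["time"],"q",np.round(st["joint_positions"],2),"F",np.round(st["ft_force"],1),"w",round(float(st["grip_width"]),3))
E
python3 - <<'E'
from h import *
delta([.45,-.05,.45]); delta([.52,.16,.45])
E
```

```text
time: 1.15
position: [0.2632, -0.5945, 0.4516]
tool_rot: [2.745, 1.528, 0.0]
ft_force: [0.3, -0.0, 0.2]
grip_width: 0.173
d mm [ 561.2 -127.9    1.5] turn [ 0.     0.    -1.849] pos [ 0.2632 -0.5945  0.4516] t 1.15 q [ 1.2   0.33 -0.13  1.02  0.04  1.8   0.53] F [ 0.3 -0.   0.2] w 0.173
d mm [ 776.6 -178.9    1.5] turn [ 0.     0.    -1.849] pos [ 0.2632 -0.5945  0.4516] t 1.15 q [ 1.2   0.33 -0.13  1.02  0.04  1.8   0.53] F [ 0.3 -0.   0.2] w 0.173
```

```bash
python3 -m handwheel '[[20,-5,0,0,0,0,1],[60,-14,0,0,0,-0.1,1],[110,-25,0,0,0,-0.2,1],[160,-37,0,0,0,-0.35,1],[210,-48,0,0,0,-0.5,1],[260,-60,0,0,0,-0.65,1],[310,-71,0,0,0,-0.8,1],[360,-83,0,0,0,-0.95,1],[410,-94,0,0,0,-1.1,1],[460,-106,0,0,0,-1.25,1],[510,-117,0,0,0,-1.4,1],[560,-129,0,0,0,-1.5,1]]'
python3 - <<'E'
from h import *
t=P(-.0215,-.038,.12+.014); print(t); delta(np.r_[t[:2],.45]); delta(t)
E
```

```text
time: 2.65
position: [0.4481, -0.0486, 0.4511]
tool_rot: [0.962, 2.991, -0.001]
ft_force: [0.3, 0.5, -0.2]
grip_width: 0.006
[0.5238599  0.15891335 0.134     ]
d mm [ 59.5 212.8   1. ] turn [-0.001  0.    -0.346] pos [ 0.4481 -0.0486  0.4511] t 2.65 q [ 0.77 -0.12 -0.63  1.49 -0.07  1.75  1.08] F [ 0.3  0.5 -0.2] w 0.006
d mm [ 59.5 212.9 317. ] turn [-0.001  0.    -0.346] pos [ 0.4481 -0.0486  0.4511] t 2.65 q [ 0.77 -0.12 -0.63  1.49 -0.07  1.75  1.08] F [ 0.3  0.5 -0.2] w 0.006
```

```bash
python3 -m handwheel '[[12,43,0,0,0,-0.07,1],[24,86,0,0,0,-0.14,1],[36,129,0,0,0,-0.21,1],[48,172,0,0,0,-0.28,1],[59.5,212.8,0,0,0,-0.346,1],[59.5,212.8,40,0,0,-0.346,1],[59.5,212.8,95,0,0,-0.346,1],[59.5,212.8,150,0,0,-0.346,1],[59.5,212.8,205,0,0,-0.346,1],[59.5,212.8,260,0,0,-0.346,1],[59.5,212.8,300,0,0,-0.346,1],[59.5,212.8,317,0,0,-0.346,1]]'
python3 - <<'E'
from h import *
t=P(-.0215,-.038,.062+.014); delta(t)
for n in ["side","top","wrist"]: cv2.imwrite(f"pics/{n}1.png",ctrl.get_image(n)[:,:,::-1])
E
```

```text
time: 4.15
position: [0.5225, 0.1565, 0.1318]
tool_rot: [-0.437, -3.107, 0.002]
ft_force: [0.2, 0.7, 1.2]
grip_width: -0.0
d mm [-0.9  2.9 55.8] turn [-0.002 -0.004 -0.003] pos [0.5225 0.1565 0.1318] t 4.15 q [ 0.44  0.29 -0.89  1.81  0.25  1.16  0.76] F [0.2 0.7 1.2] w -0.0
```

View pics/side1.png

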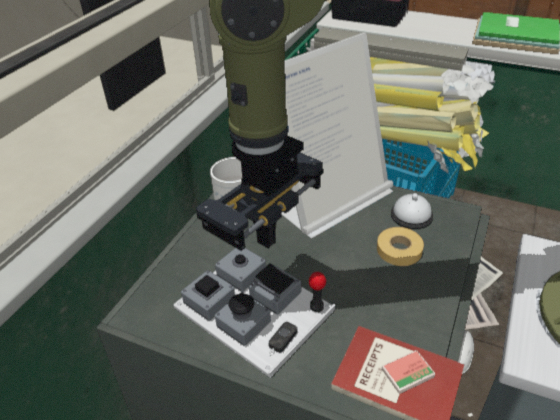

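View pics/wrist1.png

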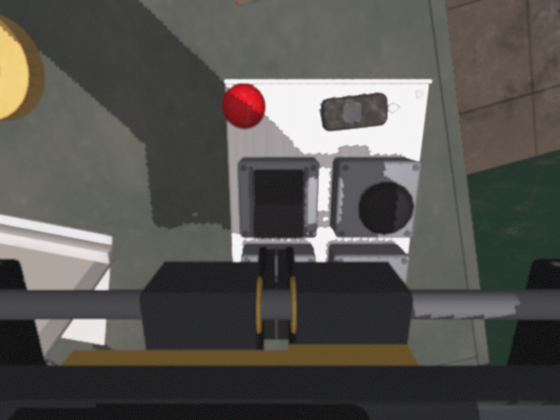

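The fingers are closed and hover over the rocker's far face. In the wrist view the rocker is still off at (278,200), and nothing has been disturbed. I'll lower with a small lateral correction.

```bash
python3 -m handwheel '[[-0.5,2.5,25,0,0,0,1],[-0.5,2.5,45,0,0,0,1],[-0.5,2.5,52,0,0,0,1],[-0.5,2.5,52,0,0,0,1]]'
python3 - <<'E'
from h import *
delta(P(-.0215,-.038,.063))
E
```

```text
time: 4.8
position: [0.5255, 0.1594, 0.0826]
tool_rot: [-0.437, -3.111, 0.0]
ft_force: [-0.6, 0.0, 0.8]
grip_width: 0.008
d mm [ 1.4 -0.9 19.6] turn [-0.    -0.    -0.002] pos [0.5255 0.1594 0.0826] t 4.8 q [ 0.4   0.36 -0.86  1.85  0.31  1.07  0.71] F [-0.6  0.   0.8] w 0.008
```

```bash
python3 -m handwheel '[[1.5,-1,8,0,0,0,1],[1.5,-1,14,0,0,0,1],[1.5,-1,18,0,0,0,1],[1.5,-1,21,0,0,0,1],[1.5,-1,22,0,0,0,1],[1.5,-1,22,0,0,0,1]]'
python3 - <<'E'
from h import *
delta(P(-.0215,-.038,.063))
for n in ["side"]: cv2.imwrite(f"pics/{n}2.png",cv2.resize(ctrl.get_image(n)[200:340,180:340,::-1],None,fx=4,fy=4))
E
```

```text
time: 5.55
position: [0.5255, 0.1585, 0.0642]
tool_rot: [0.437, 3.108, -0.003]
ft_force: [-4.7, -4.9, 26.0]
grip_width: 0.003
d mm [ 1.7 -0.1  1.2] turn [-0.002  0.004 -0.003] pos [0.5255 0.1585 0.0642] t 5.55 q [ 0.39  0.38 -0.85  1.87  0.34  1.03  0.69] F [-4.7 -4.9 26. ] w 0.003
```

View pics/side2.png

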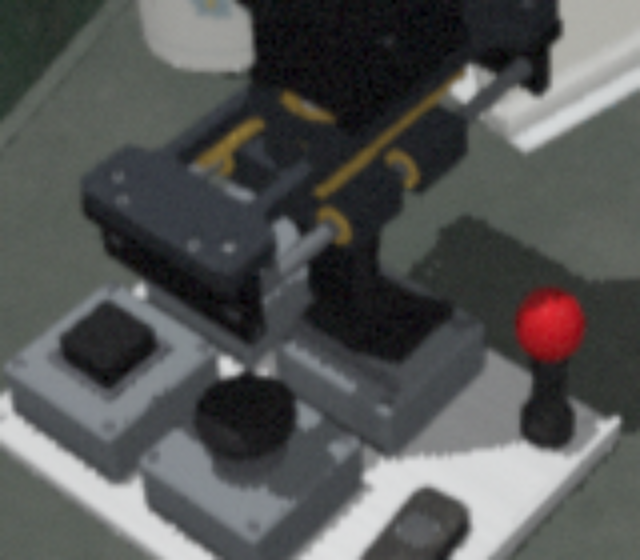

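Tip height is 50 mm with 26 N of force, and the near end of the rocker is raised, so it has gone over to its stop. I'll lift and check it before moving to the key.

```bash
python3 -m handwheel '[[0,0,-20,0,0,0,1],[0,0,-50,0,0,0,1],[0,0,-68,0,0,0,1],[0,0,-68,0,0,0,1]]'
python3 - <<'E'
from h import *
delta(P(.038,.038,.13));
for n in ["wrist"]: cv2.imwrite(f"pics/{n}3.png",ctrl.get_image(n)[:,:,::-1])
E
```

```text
time: 6.1
position: [0.5243, 0.1592, 0.1296]
tool_rot: [0.436, 3.109, 0.001]
ft_force: [-0.2, 0.4, -0.5]
grip_width: 0.002
d mm [-59.   75.7  -0.3] turn [ 0.001  0.002 -0.002] pos [0.5243 0.1592 0.1296] t 6.1 q [ 0.44  0.3  -0.89  1.82  0.25  1.15  0.75] F [-0.2  0.4 -0.5] w 0.002
```

View pics/wrist3.png

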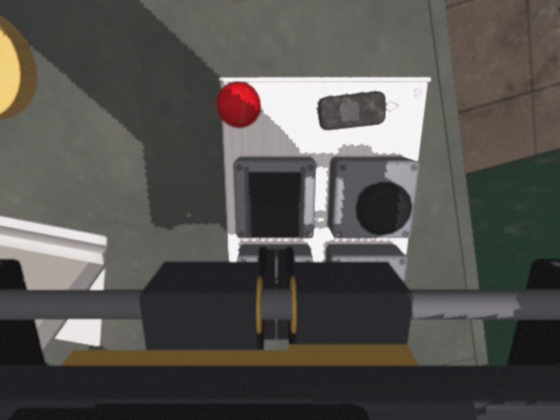

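The wrist view shows the rocker at (275,203) but can't tell its tilt. I'll move over the key and check from the side.

```bash
python3 -m handwheel '[[-12,15,0,0,0,0,1],[-30,38,0,0,0,0,1],[-48,61,0,0,0,0,1],[-59,75.7,0,0,0,0,1],[-59,75.7,15,0,0,0,1],[-59,75.7,30,0,0,0,1],[-59,75.7,40,0,0,0,1],[-59,75.7,40,0,0,0,1],[-59,75.7,40,0,0,0,1]]'
python3 - <<'E'
from h import *
delta(P(.038,.038,.061))
im=ctrl.get_image("side")[:,:,::-1]
cv2.imwrite("pics/side4.png",cv2.resize(im[200:340,180:340],None,fx=4,fy=4))
E
```

```text
time: 7.28
position: [0.6014, 0.2152, 0.0889]
tool_rot: [0.437, 3.11, 0.0]
ft_force: [-0.6, 0.6, 0.4]
grip_width: 0.008
d mm [-0.3  0.6 27.9] turn [ 0.     0.001 -0.002] pos [0.6014 0.2152 0.0889] t 7.275 q [ 0.24  0.54 -0.82  1.62  0.42  1.16  0.61] F [-0.6  0.6  0.4] w 0.008
```

View pics/side4.png

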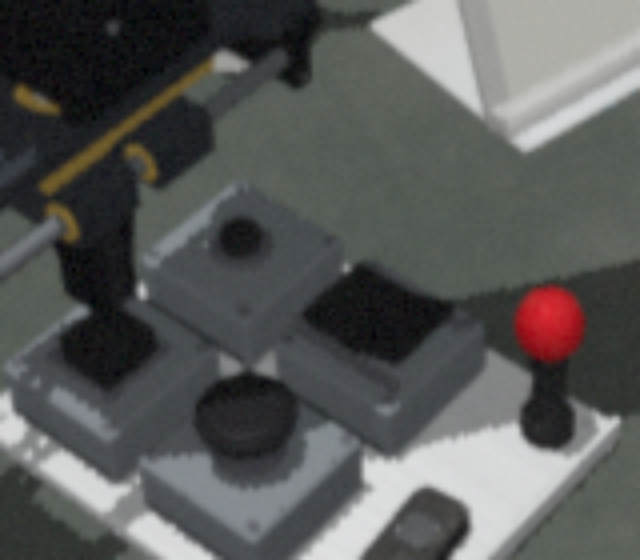

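The rocker is over: its near end is raised at (430,300) and its far end is down. The fingers are centred above the key, so I'll press it.

```bash
python3 -m handwheel '[[0,0.5,12,0,0,0,1],[0,0.5,20,0,0,0,1],[0,0.5,25,0,0,0,1],[0,0.5,29,0,0,0,1],[0,0.5,31.5,0,0,0,1],[0,0.5,31.5,0,0,0,1],[0,0.5,31.5,0,0,0,1]]'
python3 - <<'E'
from h import *
delta(P(.038,.038,.061))
E
```

```text
time: 8.2
position: [0.6013, 0.2158, 0.061]
tool_rot: [0.437, 3.11, -0.004]
ft_force: [-8.3, -5.8, 23.6]
grip_width: 0.004
d mm [-0.6  0.1 -0. ] turn [-0.002  0.001 -0.002] pos [0.6013 0.2158 0.061 ] t 8.2 q [ 0.22  0.57 -0.8   1.64  0.45  1.12  0.59] F [-8.3 -5.8 23.6] w 0.004
```

The TCP is at z = 0.0610, exactly the height for full travel, and the force is 23.6 N at the stop. I'll lift, move over the mushroom and verify the key.

```bash
python3 -m handwheel '[[0,0,-20,0,0,0,1],[0,0,-50,0,0,0,1],[0,0,-64,0,0,0,1],[20,0,-64,0,0,0,1],[45,0,-64,0,0,0,1],[66,0,-64,0,0,0,1],[75.5,0,-64,0,0,0,1],[75.5,0,-54,0,0,0,1],[75.5,0,-54,0,0,0,1],[75.5,0,-54,0,0,0,1]]'
python3 - <<'E'
from h import *
delta(P(-.038,.038,.0725))
for n in("side","wrist"):
    im=ctrl.get_image(n)[:,:,::-1]
    cv2.imwrite(f"pics/{n}5.png",cv2.resize(im[200:340,180:340],None,fx=4,fy=4) if n=="side" else im)
E
```

```text
time: 9.45
position: [0.5294, 0.2362, 0.1106]
tool_rot: [-0.438, -3.11, -0.0]
ft_force: [0.0, 0.0, 0.2]
grip_width: 0.005
d mm [ 0.6  0.1 38.1] turn [ 0.    -0.    -0.003] pos [0.5294 0.2362 0.1106] t 9.45 q [ 0.27  0.4  -0.88  1.75  0.34  1.15  0.57] F [0.  0.  0.2] w 0.005
```

View pics/side5.png

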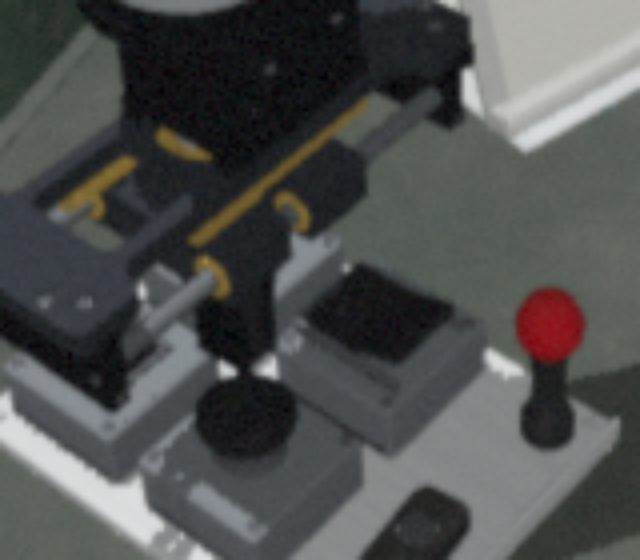

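The fingers are over the mushroom head at (245,410) and the rocker is still over. The gripper hides the key here, but its travel and force showed it fully in. I'll press the mushroom and hold it.

```bash
python3 -m handwheel '[[0.5,0,15,0,0,0,1],[0.5,0,26,0,0,0,1],[0.5,0,33,0,0,0,1],[0.5,0,38,0,0,0,1],[0.5,0,41,0,0,0,1],[0.5,0,41,0,0,0,1],[0.5,0,41,0,0,0,1],[0.5,0,41,0,0,0,1],[0.5,0,41,0,0,0,1]]'
python3 - <<'E'
from h import *
delta(P(-.038,.038,.0725))
for n in("side","top"):
    im=ctrl.get_image(n)[:,:,::-1]
    cv2.imwrite(f"pics/{n}6.png",im)
E
```

```text
time: 10.68
position: [0.5278, 0.2365, 0.0724]
tool_rot: [-0.437, -3.111, 0.004]
ft_force: [-7.6, -4.5, 19.8]
grip_width: 0.008
d mm [-0.9  0.3 -0.1] turn [-0.003  0.    -0.002] pos [0.5278 0.2365 0.0724] t 10.675 q [ 0.24  0.44 -0.86  1.79  0.38  1.08  0.54] F [-7.6 -4.5 19.8] w 0.008
```

View pics/side6.png

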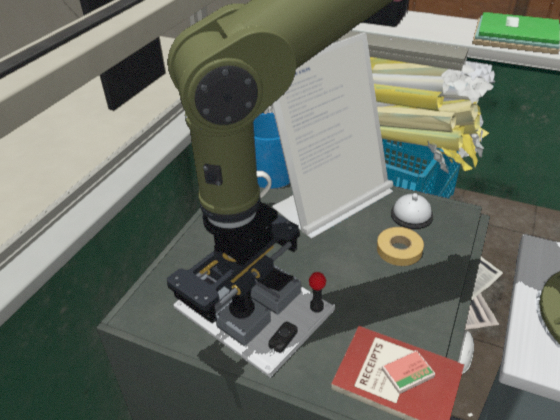

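View pics/top6.png

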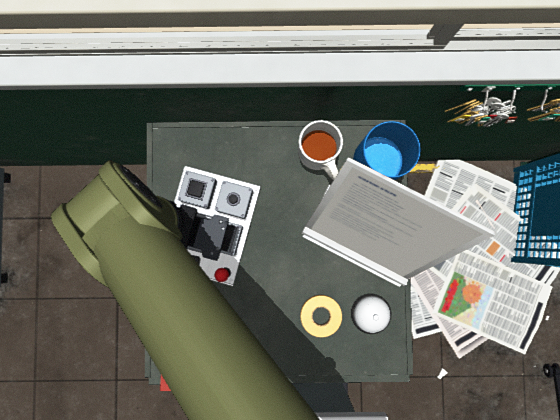

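The mushroom is down: the tip is at 58.4 mm, which is full travel, with about 20 N held. The fob, stamp, mug and cup look the same as at the start. I'll hand in.

```bash
python3 - <<'E'
from h import *
ctrl.close_job()
s=ctrl.get_state(); print(s["time"],np.round(s["position"],4),np.round(s["ft_force"],1))
E
```

```text
the job is handed in; nothing more can be done
the job is handed in; nothing more can be done
```

I tipped the rocker over, pressed the square key in, then pressed the mushroom button down, all with closed fingers. The job was handed in at about 10.7 s, still holding the mushroom; no verdict was reported.

| Step | Fingertip height at the stop | Vertical force | Picture check |
|---|---|---|---|
| Rocker | 50.2 mm | 26 N | A later side view shows it over, near end raised |
| Square key | 47.0 mm (full 7 mm travel) | 23.6 N | None: the gripper hid it in the side view, so this rests on height and force |
| Mushroom | 58.4 mm (full 8 mm travel) | 19.8 N, held | Side view shows the fingers on the head |

- **Alarm button:** it was never approached.
- **Bystanders:** the stamp, mug and pen cup look unmoved in the last pictures. The fob shows only in the side view and looks unmoved there too. I judged this by eye and did not measure any displacement.
- **Failed check:** the state reading I asked for after hand-in was refused, so nothing confirms the final second.

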